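# Push the slate price plate out over the end of the serving ledge

## Robot

A 7-joint arm with a two-finger parallel gripper is mounted at the origin on the work surface. World frame = base frame: x ahead of the robot, y to its left, z up, the work surface at z = 0. Lengths are in m, angles in rad, forces in N, time in s.
With the tool pointing down it reaches from about 0.425 to 0.925 m from the base axis. Payload 6.8 kg.
Tool frame: the origin (TCP) lies on the front face of the gripper's body, between the roots of the fingers; the fingertips stand 73 mm ahead of it and the grasp point (between the pads) lies 54 mm ahead of it (env.nose_length is the distance from the TCP to the fingertips, in m); z points along the fingers, y is the line along which they close (so a half turn about z gives the same grasp; the last joint's range is limited). The gripper opens to 85 mm and grips with 20 to 120 N. Pads are 22 mm wide; open, the fingers measure 114 mm over their backs; the gripper's body (76 mm by 85 mm) begins 54 mm behind the grasp point. The pads swing forward as they close: fully open they stand 13 mm farther back than shut.
Start: joints at [-1.405, 0.477, 0.022, 1.555, -0.011, 1.109, -0.083], TCP at [0.183, 0.65, 0.304] pointing down, gripper open.
Joint ranges: [-2.96, 2.96], [-0.34, 2.1], [-1.41, 1.46], [0.24, 2.44], [-1.37, 4.51], [0.17, 1.92], [-2.96, 2.96]. Speed limits (rad/s): [2.39, 2.39, 3.14, 3.14, 3.14, 3.14, 3.14].

## Interface

Orientations are given as a unit quaternion [w, x, y, z].
In Python, from cell import env, kin, camera, calibration, job gives the robot as it stands. The module is installed in compiled form; this text tells all that it offers. Calls block until the motion is done:
- env.reach(position, orientation): joint-space move of the TCP to a pose.
- env.movel(position, velocity=0.15, rot=None, stop_force=None): straight line of the TCP; rot=None keeps the orientation; velocity is the mean speed in m/s. With stop_force (N) it stops when the force on the tool has changed by that much, and returns True; else False.
- env.goto_joints(angles): joint-space move.
- env.grip(opening, f_grip=None): finger opening in m; f_grip is the grip in N (None keeps the last); returns when the fingers have stopped.
- env.dwell(seconds).
- kin.inverse_kinematics(position, orientation): joint angles nearest the present ones, or None.
- env.get_state(): the state.
- camera(name): name is "scene" or "side" or "wrist"; returns (picture, depth): 384x512x3 uint8, blue, green, red; 384x512 float32, m along the optical axis (not along the pixel's ray), 0 where there is no reading.
- calibration(name): a dict with "fx", "fy", "cx", "cy" (pixels), "rvec" (rotation vector, rad) and "tvec" (3), from world to camera coordinates, as OpenCV has them. Camera axes: x right, y down, z forward; pixel columns grow to the right and rows downward; lengths in m; the calibration is good to about 2 mm. A picture is of the moment at which its call begins: read the wrist's pose just before it. calibration takes no time and is no camera call; for the wrist camera it gives the pose at the moment of the call.
A pose or a line that the arm cannot do raises env.PlanningError and nothing moves.
- job.job_done(): hands the job in; it is judged then, once.
The state is a dict: "time": time; "qpos": joint angles; "joint_velocities": joint speeds; "joint_torque": joint torques, N m; "tcp_pos": TCP position; "orientation": TCP orientation; "force": force on the tool from outside, world axes, zero at the start; "torque": the same for the moment, N m; "opening": finger opening in m; "gripper_force": force on a finger pad.
Only numpy, scipy, OpenCV 4.12 (cv2) and the standard library are available. Lean on these libraries where they do the work, as an engineer would, in place of code of your own. Each camera call takes 0.05 s, during which the arm holds its last target. There are 200 camera calls.

## Task

Push the blank black slate price plate along the white serving ledge, towards the end where the steel pan stands, until about 5 cm of it sticks out past that end, so that the server there can get hold of its edge. Slide it only: never lift it or let it drop, and leave it flat and square to the ledge, neither lying on the back strip nor sticking out over the front. Leave the pan, bowl, jar and spatula where they are, and finish with the hand clear.

Things in the scene. Friction and masses are not known exactly. Their poses are not given: they have to be found in the camera images.
- ledge_top (a point): Centre of the flat top face of the fixed white serving ledge, 85 mm above the table, level: 400 mm long (its y; open ends at y = +200 and -200 mm), 170 mm deep (its x, front edge at -85, back at +85 mm). z up. Along the back edge (x = 85 to 91 mm) a steel strip stands 12 mm above the top face; front and ends are open. Place and yaw (up to 0.3 rad) differ each time.
- slate_center (a point): Centre (half-way up) of the loose blank black slate price plate lying flat on the ledge: 160 mm long (its y), 100 mm wide (its x), 7 mm thick (its z), 0.2 to 0.4 kg. It starts near the middle of the ledge, up to 0.15 rad askew to it, and slides with ordinary friction.
- pan: Loose low steel pan of pink diced sausage, 170 x 100 mm, 62 mm high, standing on the table just past one end of the ledge (its +y or its -y end, differs each time); it marks the end towards which to push. Origin at the centre of its underside.
- bowl: Loose blue ceramic bowl, 100 mm across, 55 mm high, on the table past the other end of the ledge. Origin at the centre of its underside.
- jar: Loose amber glass jar with red cap, 50 mm across, 85 mm high, standing on the table in front of the ledge (robot side). Origin at the centre of its underside.
- spatula: Loose spatula, about 200 mm long along its x, lying on the table in front of the ledge. Origin under its middle.
- slate: The same slate plate; origin at the centre of its underside, axes as above.

How it is judged:
At the end, for the whole second after the job is handed in: The slate lies at rest and flat on the ledge, 35 to 65 mm of it past the end of the ledge where the pan stands, within 0.14 rad (8 degrees) of the ledge's direction and at most about 8 mm out over the front edge (its centre within 43 mm of the ledge's middle line) (((y of pan in the frame of ledge_top above 0 m and y of slate_center in the frame of ledge_top between 0.155 and 0.185 m) or (y of pan in the frame of ledge_top below 0 m and y of slate_center in the frame of ledge_top between -0.185 and -0.155 m)) and x of slate_center in the frame of ledge_top between -0.043 and 0.043 m and z of slate_center in the frame of ledge_top between -0.002 and 0.008 m and angle between slate_center's own z axis and vertical below 0.05 rad and angle between the y axis of slate_center and the y axis of ledge_top, either way round below 0.14 rad and linear speed of slate below 0.01 m/s); the robot touches nothing.
It fails at once if the slate is lifted (more than about 1 cm off the ledge) or tipped (more than 0.2 rad) (z of slate_center in the frame of ledge_top above 0.0145 m or angle between slate_center's own z axis and vertical above 0.2 rad).
It fails at once if the slate falls off the ledge (z of slate_center in the frame of ledge_top below -0.02 m).
It fails at once if the pan, bowl, jar or spatula is moved more than 15 mm or tipped (distance of any of pan, bowl, jar, spatula from where it was at the start of the episode above 0.015 m or angle between any of pan, bowl, jar, spatula's own z axis and vertical above 0.3 rad).
It also fails if it takes over 43 s, if anything falls off the work surface, if the arm or the gripper's body presses on something with over 40 N, if the wrist force passes 120 N, or if a joint passes its speed limit or range.

## Working session

There is one attempt and no reset: what is moved stays moved. The work goes in short steps, each a Python script; the robot and the scene stay as the last script left them, time stands still between calls to the robot, and variables do not carry over. Pictures are saved under pics/ and viewed, at most 10 in all, crops included, and the job is handed in when it is done.

```bash
mkdir -p pics; python3 - <<'E'
from cell import env,camera,calibration
import cv2,numpy as np
ims=[]
for n in("scene","side"):
    p,d=camera(n);np.savez(f"pics/{n}0.npz",p=p,d=d);ims.append(p);print(n,calibration(n))
    cv2.imwrite(f"pics/{n}0.png",p)
E
```

```text
scene {'fx': 381.00642008292624, 'fy': 381.00642008292624, 'cx': 256.3796918309002, 'cy': 186.71616575833494, 'rvec': array([ 1.28567649,  2.28879373, -0.93807269]), 'tvec': array([ 0.2536328 , -0.277062  ,  1.42253774])}
side {'fx': 361.71628366952376, 'fy': 361.71628366952376, 'cx': 253.02707487964835, 'cy': 185.38960138767828, 'rvec': array([ 0.28562814, -2.70433541,  1.3283744 ]), 'tvec': array([0.54056084, 0.11771939, 1.00890728])}
```

View pics/scene0.png

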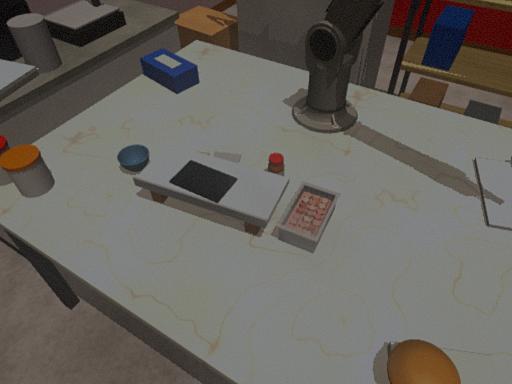

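View pics/side0.png

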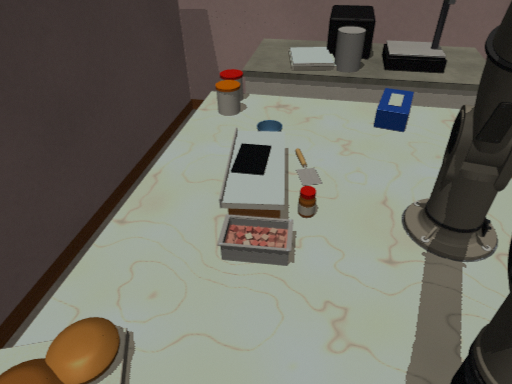

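The scene view shows the slate at about (203,181), the ledge spanning (140,175)–(285,200), the pan at (308,215), the bowl at (133,157) and the jar at (276,163). The side view shows the slate at (252,158) and the pan at (257,240), past the near end of the ledge.

```bash
cat > h.py <<'E'
from cell import env,kin,camera,calibration,job
import cv2,numpy as np
def cloud(d,c):
    R=cv2.Rodrigues(c["rvec"])[0]; v,u=np.mgrid[:d.shape[0],:d.shape[1]]
    P=np.stack([(u-c["cx"])/c["fx"]*d,(v-c["cy"])/c["fy"]*d,d],-1)-c["tvec"]
    W=P@R; W[d<=0]=np.nan; return W
def plane(uv,c,z):
    R=cv2.Rodrigues(c["rvec"])[0]; uv=np.atleast_2d(uv).astype(float)
    r=np.c_[(uv[:,0]-c["cx"])/c["fx"],(uv[:,1]-c["cy"])/c["fy"],np.ones(len(uv))]@R
    o=-R.T@c["tvec"]; return (o+r*((z-o[2])/r[:,2])[:,None])[:,:2]
def biggest(m):
    n,l,s,_=cv2.connectedComponentsWithStats(m.astype(np.uint8))
    return l==1+s[1:,4].argmax()
def outline(m,c,z):
    k=max(cv2.findContours(m.astype(np.uint8),0,cv2.CHAIN_APPROX_NONE)[0],key=len)[:,0]
    return plane(k,c,z)
def rect(xy):
    (cx,cy),(w,h),a=cv2.minAreaRect(np.float32(xy)*1000); 
    if w<h: w,h,a=h,w,a+90
    return np.round([cx,cy,w,h,(a%180)],1)   # centre mm, long, short, direction deg of long side
E
python3 - <<'E'
from h import *
for n in("scene","side"):
    f=np.load(f"pics/{n}0.npz");p,d=f["p"],f["d"];c=calibration(n);W=cloud(d,c)
    near=(abs(W[...,1])<1)&(W[...,0]>.3)&(W[...,0]<1.1)
    led=biggest(near&(W[...,2]>.076)&(W[...,2]<.105))
    print(n,"ledge",led.sum(),rect(W[led][:,:2]),"medz",np.median(W[led][:,2]))
    sl=biggest(led&(p.max(-1)<60)); print(" slate",sl.sum(),rect(outline(sl,c,.092)),np.median(W[sl][:,2]))
    hsv=cv2.cvtColor(p,cv2.COLOR_BGR2HSV)
    ob=near&(W[...,2]>.015)&~cv2.dilate(led.astype(np.uint8),np.ones((3,3))).astype(bool)
    k,l,s,_=cv2.connectedComponentsWithStats(ob.astype(np.uint8))
    for i in range(1,k):
        if s[i,4]>40: w=W[l==i]; print("  obj",s[i],w.min(0).round(3),w.max(0).round(3),p[l==i].mean(0).round())
E
```

```text
scene ledge 6678 [565.8 -97.1 403.  180.1  98.3] medz 0.08551955259257993
 slate 1494 [ 587.1 -107.7  160.7  101.3   92.2] 0.09174060823879565
  obj [   0  135   53   60 2047] [ 0.747 -0.739  0.015] [ 0.856 -0.545  0.126] [43. 67. 97.]
  obj [117 144  32  27 602] [ 0.529 -0.445  0.015] [ 0.628 -0.344  0.058] [72. 63. 52.]
  obj [268 153  17  22 293] [ 0.37  -0.009  0.027] [0.418 0.04  0.089] [42. 50. 99.]
  obj [ 276  181   64   69 2556] [0.411 0.117 0.015] [0.602 0.243 0.066] [ 82.  89. 105.]
  obj [139 186  65  22 151] [ 0.641 -0.267  0.015] [ 0.68  -0.062  0.072] [50. 56. 63.]
  obj [224 214  42  18 134] [ 0.597 -0.001  0.015] [0.64  0.114 0.072] [49. 55. 64.]
  obj [ 387  339  111   45 3935] [0.644 0.477 0.016] [0.813 0.681 0.087] [ 63.  90. 114.]
side ledge 4366 [562.7 -95.9 406.5 176.1  98.2] medz 0.08587507494215532
 slate 908 [ 580.5 -106.   166.5   98.6   92.2] 0.09242406701034758
  obj [216  69  28  44 997] [ 0.743 -0.788  0.015] [ 0.867 -0.542  0.126] [ 47.  68. 112.]
  obj [257 120  26  11 224] [ 0.528 -0.445  0.019] [ 0.626 -0.358  0.059] [88. 72. 48.]
  obj [296 148  11  17  76] [ 0.416 -0.31   0.015] [ 0.462 -0.214  0.024] [ 81. 121. 145.]
  obj [298 186  19  30 458] [ 0.365 -0.006  0.015] [0.415 0.042 0.09 ] [ 35.  50. 106.]
  obj [ 218  206   76   56 3351] [0.408 0.056 0.015] [0.609 0.245 0.074] [ 78.  87. 106.]
  obj [   0  317  129   67 6454] [0.672 0.48  0.015] [0.945 0.645 0.09 ] [ 58.  96. 127.]
```

```bash
cat >> h.py <<'E'
from scipy.spatial.transform import Rotation as Ro
L0=np.array([.561,-.097]); yaw=np.radians(8.25)
X=np.array([np.cos(yaw),np.sin(yaw)]); Y=np.array([-X[1],X[0]])
def w(x,y,z): return np.r_[L0+x*X+y*Y,z]
def tl(p): return np.array([(np.array(p)[:2]-L0)@X,(np.array(p)[:2]-L0)@Y])
def quat(s):
    y=np.r_[s*X,0];z=np.array([0,0,-1.]);q=Ro.from_matrix(np.c_[np.cross(y,z),y,z]).as_quat();return q[[3,0,1,2]]
def look():
    for n in("scene","side"):
        p,d=camera(n);cv2.imwrite(f"pics/{n}_{env.get_state()['time']:.1f}.png",p);c=calibration(n);W=cloud(d,c)
        q=tlv=(W[...,:2]-L0); x=q@X;y=q@Y
        m=(abs(x)<.09)&(abs(y)<.28)&(W[...,2]>.08)&(W[...,2]<.1)&(p.max(-1)<60)
        r=rect(outline(biggest(m),c,.092)); print(n,r,"ledge xy",tl(r[:2]/1000).round(4),"ang",r[4]-90-np.degrees(yaw))
E
python3 - <<'E'
from h import *
s0=env.get_state()
best=min((kin.inverse_kinematics(w(.012,-.14,.28),quat(s)) is None,abs((kin.inverse_kinematics(w(.012,-.14,.28),quat(s)) if kin.inverse_kinematics(w(.012,-.14,.28),quat(s)) is not None else np.ones(7)*9)[6]),s) for s in(1,-1))
print(best);s=best[2];q=quat(s)
env.grip(.06)
env.reach(w(.012,-.14,.28),q)
env.movel(w(.012,-.14,.175),velocity=.12)
t=env.movel(w(.012,-.14,.140),velocity=.02,stop_force=4)
st=env.get_state();print(t,st["tcp_pos"],tl(st["tcp_pos"]),st["force"],st["opening"],st["time"])
look()
E
```

```text
(False, np.float64(0.8505475679233268), 1)
True [ 0.59292226 -0.23385006  0.15267437] [ 0.01195494 -0.14001446] [-0.31824169  0.55068826  6.51744366] 0.06006505020001984 6.0
scene [ 587.2 -107.8  160.6  101.3   92.3] ledge xy [ 0.0244 -0.0144] ang -5.950000000000003
side [ 580.5 -106.4  165.6   98.6   92.2] ledge xy [ 0.0179 -0.0121] ang -6.049999999999997
```

```bash
python3 - <<'E'
from h import *
z=env.get_state()["tcp_pos"][2]+.0028
env.movel(w(.012,-.14,z),velocity=.02)
t=env.movel(w(.012,.035,z),velocity=.04,stop_force=12)
st=env.get_state();print(t,tl(st["tcp_pos"]),st["force"],st["time"])
look()
E
ls pics
```

```text
False [0.01201092 0.03496471] [ 1.17753114 -1.85893628  0.28909146] 10.95
scene [560.5  16.8 185.1 101.2  98.3] ledge xy [0.0158 0.1127] ang 0.04999999999999716
side [551.7  32.8 168.9  97.5  98.1] ledge xy [0.0094 0.1298] ang -0.15000000000000568
scene0.npz
scene0.png
scene_11.0.png
scene_6.0.png
side0.npz
side0.png
side_11.1.png
side_6.1.png
```

```bash
python3 - <<'E'
from h import *
z=env.get_state()["tcp_pos"][2]
env.movel(w(.012,-.03,z),velocity=.08); env.movel(w(.012,-.03,.25),velocity=.15)
look(); print(env.get_state()["time"])
p,d=camera("wrist");cv2.imwrite("pics/wr.png",p);c=calibration("wrist");W=cloud(d,c)
q=W[...,:2]-L0;x=q@X;y=q@Y
led=(W[...,2]>.078)&(W[...,2]<.1)&(abs(x)<.1)
print("top max y",np.nanmax(y[led]))
m=led&(p.max(-1)<60);print("wrist slate",rect(np.c_[x,y][0:0]) if m.sum()<50 else rect(np.c_[x[m],y[m]]))
m=led&(p.max(-1)>90);print("wrist white y max",np.nanpercentile(y[m],99.5), "x range",np.nanpercentile(x[m],[.5,99.5]))
E
```

```text
scene [561.4  15.1 128.   99.8  97.4] ledge xy [0.0165 0.1109] ang -0.8499999999999943
side [551.6  33.6 167.3  97.5  98.1] ledge xy [0.0094 0.1306] ang -0.15000000000000568
12.9
top max y 0.11382804945010556
wrist slate [  6.6 -43.4 312.1 165.7  91.1]
wrist white y max 0.11197378870166536 x range [-0.08303388  0.09144212]
```

View pics/wr.png

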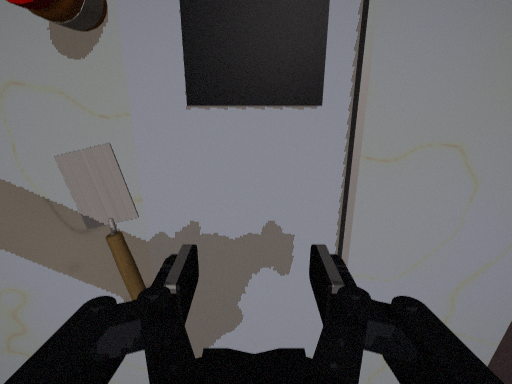

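Square slate: its trailing edge is at row 106, columns 187–323 in the wrist view. I'll look from farther along to see the ledge end.

```bash
python3 - <<'E'
from h import *
c=calibration("wrist");e=plane([[187,106],[323,106]],c,.092);print("trailing edge",[tl(k).round(4) for k in e])
env.movel(w(.012,.05,.28),velocity=.15)
p,d=camera("wrist");cv2.imwrite("pics/wr2.png",p);c=calibration("wrist");W=cloud(d,c)
q=W[...,:2]-L0;x=q@X;y=q@Y;z=W[...,2]
m=biggest((z>.078)&(z<.1)&(p.max(-1)<70)&(y>.02)&(abs(x)<.08));k=outline(m,c,.092)
k=(k-L0)@np.c_[X,Y];print("slate",rect(k))
m=(z>.08)&(z<.089)&(p.max(-1)>70)&(abs(x)<.083)
for lo,hi in((-.08,-.06),(-.06,-.045),(.07,.08)):
    s=m&(x>lo)&(x<hi);print(lo,"end y",np.nanmax(y[s]) if s.any() else None)
print(np.nanpercentile(x[m],[.2,99.8]),env.get_state()["time"])
E
```

```text
trailing edge [array([-0.0384,  0.0438]), array([0.0624, 0.0439])]
slate [ 11.2 121.3 153.2  99.7  90. ]
-0.08 end y 0.1980239877778199
-0.06 end y 0.19823214247256332
0.07 end y 0.19849736978226087
[-0.08276466  0.08276932] 13.7167
```

View pics/wr2.png

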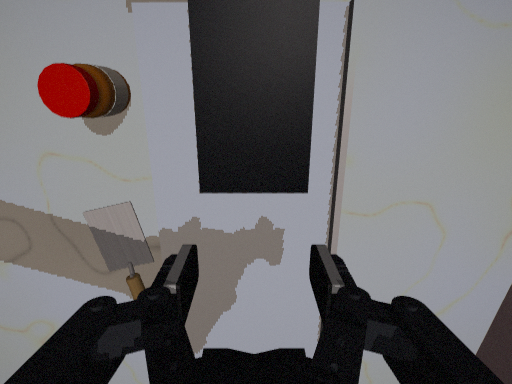

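The view shows the slate square, its trailing edge at row 192, and the ledge end at row ~5. The slate centre is at about (11, 124) mm in the ledge frame and must go 46 mm further, so the TCP goes to y≈0.080.

```bash
python3 - <<'E'
from h import *
z=.1555
env.movel(w(.012,.008,.2),velocity=.15)
t=env.movel(w(.012,.008,z),velocity=.05,stop_force=6);print(t)
if not t:
    t=env.movel(w(.012,.080,z),velocity=.035,stop_force=12)
    st=env.get_state();print(t,tl(st["tcp_pos"]),st["force"],st["time"])
    env.movel(w(.012,.04,z),velocity=.06); env.movel(w(.012,.04,.28),velocity=.15)
p,d=camera("wrist");cv2.imwrite("pics/wr3.png",p);c=calibration("wrist");W=cloud(d,c)
q=W[...,:2]-L0;x=q@X;y=q@Y;zz=W[...,2]
m=biggest((zz>.078)&(zz<.1)&(p.max(-1)<70)&(y>.05)&(abs(x)<.08));k=outline(m,c,.092)
k=(k-L0)@np.c_[X,Y];r=rect(k);print("slate",r,"trailing",k[:,1].min());look();print(env.get_state()["time"])
E
ls pics
```

```text
False
False [0.01199709 0.07991433] [ 0.4666711  -0.15836066 -0.26455549] 17.7167
slate [ 11.  139.4  99.9  99.8  90.1] trailing 0.08942992468332109
scene [530.5  85.2 132.8  68.6  97. ] ledge xy [-0.004   0.1847] ang -1.25
side [544.7  77.2 166.7  98.9  98.1] ledge xy [0.0089 0.1747] ang -0.15000000000000568
19.6667
scene0.npz
scene0.png
scene_11.0.png
scene_12.8.png
scene_19.6.png
scene_6.0.png
side0.npz
side0.png
side_11.1.png
side_12.9.png
side_19.7.png
side_6.1.png
wr.png
wr2.png
wr3.png
```

View pics/side_19.7.png

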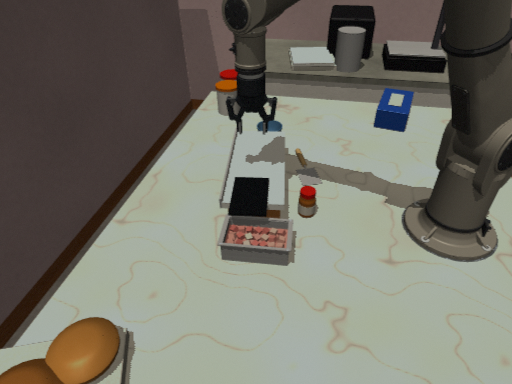

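The slate at (250,197) lies square and sticks out past the ledge end towards the pan. The pan, jar, bowl and spatula look unmoved and the hand is clear.

```bash
python3 -c "
from cell import job
print(job.job_done())"
```

```text
the job is handed in; nothing more can be done
None
```

I handed the job in after about 20 s of robot time: by my last camera measurement the slate lies flat and square with about 5 cm past the pan end of the ledge (centre at y ≈ 0.170 m, x ≈ 0.011 m), the hand is clear, and the other objects look unmoved; no verdict was returned.

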